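# Gauge the bores of ceramic lamp sleeves and sort them for packing

## Task

Inspect the two ceramic lamp sleeves standing on the bench, one at a time: slide the sleeve gently down over the steel go pin as far as it will go without forcing it, then put it away before taking the other. If it went all the way down to the plate, set it gently upright in a free pocket of the white foam tray; if it stopped part way, set it gently upright on the floor of the wooden reject crate. Let go of both, and leave the ware already in the tray and crate, the vase and the tape roll undisturbed.

Things in the scene. Friction and masses are not known exactly. Their poses are not given: they have to be found in the camera images.
- sleeve_1: One of the two sleeves to be gauged: ceramic lamp sleeve upright on the bench, 110 mm tall, about 0.36 kg: round shaft 52 mm in diameter (grip it 35 to 98 mm up), unglazed foot ring 62 mm in diameter, 13 mm high, then a 58 mm bead; 35.5 mm bore mouths. Both sleeves look alike; only the pin tells if glaze has set inside the bore. Origin: centre of its underside; z up its axis.
- sleeve_2: The other sleeve to be gauged: ceramic lamp sleeve upright on the bench, 110 mm tall, about 0.36 kg: round shaft 52 mm in diameter (grip it 35 to 98 mm up), unglazed foot ring 62 mm in diameter, 13 mm high, then a 58 mm bead; 35.5 mm bore mouths. Both sleeves look alike; only the pin tells if glaze has set inside the bore. Origin: centre of its underside; z up its axis.
- gauge: Go gauge, fixed: steel pin on a 110 x 110 x 12 mm plate bolted to the bench. From the plate's upper face the pin is 30 mm in diameter for 42 mm, then a 45 degree shoulder (42 to 47.5 mm) narrows it to a 19 mm pilot whose chamfered end is 87 mm above the plate. Origin: centre of the plate's underside; z up.
- gauge_seat (a point): On the pin's axis at the plate's upper face, 12 mm above the bench. A good sleeve slides down until its underside is here. A tight one (bore 25 mm from 10 to 45 mm above its foot) passes the pilot and stops on the shoulder, its underside about 34 mm above here. One stopped at 42 mm or higher has only caught the pin off-centre.
- tray: White foam packing tray, fixed to the bench: 334 (x) x 116 (y) x 45 mm high, a row of three pockets along its x axis, each 90 x 84 mm, floor 16 mm above the bench, 16 mm walls, the two partitions 41 mm high. Origin: centre of its underside on the bench; z up.
- pocket_near (a point): Centre of the floor of the tray's pocket at its -x end; free. Axes as the tray.
- pocket_middle (a point): Centre of the floor of the tray's middle pocket; free. Axes as the tray. The third pocket, 106 mm farther along the tray's +x, holds the packed sleeve.
- crate_floor (a point): Centre of the inner floor of the wooden reject crate, fixed to the bench: open box 270 (x) x 180 (y) x 60 mm high outside, 10 mm walls, floor 10 mm above the bench (this point). Axes along its sides, z up. One rejected sleeve already stands in its +x half; the -x half is free.
- packed: Bystander: a sleeve of the same shape already standing in the tray's far pocket. Origin: centre of its underside.
- earlier_reject: Bystander: a sleeve of the same shape already standing in the +x half of the crate. Origin: centre of its underside.
- vase: Bystander: a glazed bird vase, 157 mm tall, up to 110 mm wide, on the bench beyond the work. Origin: centre of its underside.
- tape_roll: Bystander: a roll of packing tape lying flat, 104 mm in diameter, 48 mm high. Origin: centre of its underside.
- crate: The reject crate as a body. Origin: centre of its underside on the bench.

How it is judged:
By the outcome, as a careful person would: the job done as asked, in the order asked, and still so for the second after the job is handed in, with the robot touching nothing.
It also fails if it takes over 64 s, if anything falls off the work surface, if the arm or the gripper's body presses on something with over 40 N, if the wrist force passes 120 N, or if a joint passes its speed limit or range.

## Robot

A 7-joint arm with a two-finger parallel gripper is mounted at the origin on the work surface. World frame = base frame: x ahead of the robot, y to its left, z up, the work surface at z = 0. Lengths are in m, angles in rad, forces in N, time in s.
With the tool pointing down it reaches from about 0.4 to 0.85 m from the base axis. Payload 10.4 kg.
Tool frame: the origin (TCP) lies on the centre line of the jaws, within the pads' length; the fingertips stand 22 mm ahead of it and the grasp point (between the pads) lies 3 mm ahead of it; z points along the fingers, y is the line along which they close (so a half turn about z gives the same grasp; the last joint's range is limited). The gripper opens to 87 mm and grips with 3 to 60 N. Pads are 19 mm wide; open, the fingers measure 117 mm over their backs; the gripper's body (75 mm by 190 mm) begins 51 mm behind the grasp point.
Start: joints at [-1.196, 0.332, -0.065, 1.46, 0.022, 1.35, -0.088], TCP at [0.242, 0.576, 0.245] pointing down, gripper open.
Joint ranges: [-2.6, 2.6], [-0.5, 2.12], [-1.47, 1.34], [0.16, 2.42], [-1.27, 4.41], [0.06, 2.06], [-2.6, 2.6]. Speed limits (rad/s): [2.22, 2.22, 2.79, 2.79, 3.14, 3.14, 3.14].

## Interface

Orientations are given as a unit quaternion [x, y, z, w].
In Python, from bench import r gives the robot as it stands.
- The arm moves only by the tool advance, called after ">>>" by a JSON object that holds its "op" and its "data", one argument or row to a line. Schema: {"type":"object","properties":{"deltas":{"type":"string"},"grip_n":{"type":"number"},"only":{"type":"string"},"quiet":{"type":"boolean"},"lines":{"type":"string"}},"required":["deltas"],"additionalProperties":false}. deltas is a string of 1 to 12 rows, parted by semicolons, with the numbers parted by spaces; each row has 5 numbers: dx, dy, dz in m, then a turn about the tool's z in rad, then the finger opening in m; each row is the pose to reach, as a shift and turn from the pose commanded when the call began, along the tool's axes at that moment; what a row does not reach only later rows make up. A row lasts 1/10 s, in which the tool goes at most 0.05 m and 0.15 rad, less where a joint would pass 70% of its speed; a pose out of reach is approached as far as the arm can. The fingers move at their own pace and stop on an object; grip_n is the grip in N (left out, the last holds). Time passes only in rows, so rows that do not move let the fingers close. The tool returns the time, the measured TCP pose, the force, the opening and the grip force at its end. only (a regular expression) keeps the lines of the reply that match it, lines (a string "A,B") keeps lines A to B, and quiet returns only ok. Input that does not fit is refused with a message, and nothing moves.
- r.read_state(): the state, without advancing time (a new reading comes with each control period).
- r.camera(name): name is "side" or "top" or "wrist"; returns a dict with "img" (400x640x3 uint8, red, green, blue), "fx", "fy", "cx", "cy" (pixels), "pose" (4x4, takes a point from camera to world coordinates). Camera axes: x right, y down, z forward; pixel columns grow to the right and rows downward; lengths in m; the calibration is good to about 2 mm. A picture is of the moment at which its call begins. There is no depth.
- r.close_job(): hands the job in; it is judged then, once.
The state is a dict: "time": time; "joint_positions": joint angles; "joint_vel": joint speeds; "joint_torque": joint torques, N m; "ee_pos": TCP position; "eef_rot": TCP orientation; "ft_force": force on the tool from outside, world axes, zero at the start; "torque": the same for the moment, N m; "width": finger opening in m; "grip_force": force on a finger pad.
Only numpy, scipy, OpenCV 4.12 (cv2) and the standard library are available. Lean on these libraries where they do the work, as an engineer would, in place of code of your own. Each camera call takes 0.05 s, during which the arm holds its last target. There are 200 camera calls.

## Working session

There is one attempt and no reset: what is moved stays moved. The work goes in short steps, Python scripts to look and compute and a tool call to move; the robot and the scene stay as the last step left them, time stands still between calls to the robot, and variables do not carry over. Pictures are saved under pics/ and viewed, at most 10 in all, crops included, and the job is handed in when it is done.

```bash
ls; mkdir -p pics
```

Run:
```python
from bench import r
import cv2,numpy as np
s=r.read_state(); print({k:np.round(v,3).tolist() for k,v in s.items()})
ims=[]
for n in ("top","side"):
    c=r.camera(n); cv2.imwrite(f"pics/{n}0.png",c["img"][:,:,::-1]); print(n,c["fx"],c["fy"],c["cx"],c["cy"],np.round(c["pose"],4).tolist())
```

```text
bench.py
pics
{'time': 0.0, 'joint_positions': [-1.196, 0.333, -0.065, 1.461, 0.022, 1.35, -0.088], 'joint_vel': [0.001, 0.001, -0.0, -0.0, -0.001, 0.001, 0.001], 'joint_torque': [0.001, -62.326, 0.025, -38.99, -0.061, 0.04, 0.0], 'ee_pos': [0.242, 0.576, 0.244], 'eef_rot': [0.198, 0.98, -0.001, -0.0], 'ft_force': [0.348, 0.443, 0.445], 'torque': [-0.046, 0.0, -0.047], 'grip_force': 0.0, 'width': 0.087}
top 401.59333897970714 401.59333897970714 326.40447487449075 197.76692131747623 [[0.0181, -0.9976, 0.0663, 0.5181], [-0.9996, -0.0167, 0.021, -0.0127], [-0.0199, -0.0666, -0.9976, 0.9802], [0.0, 0.0, 0.0, 1.0]]
side 434.22626620371324 434.22626620371324 319.95985883437925 200.58066661628254 [[0.7579, -0.3941, 0.5199, 0.0666], [-0.6521, -0.4803, 0.5866, -0.6144], [0.0185, -0.7836, -0.621, 0.6896], [0.0, 0.0, 0.0, 1.0]]
```

View pics/top0.png

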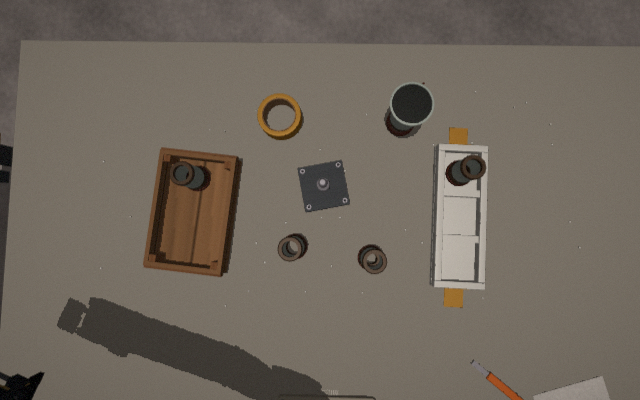

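View pics/side0.png

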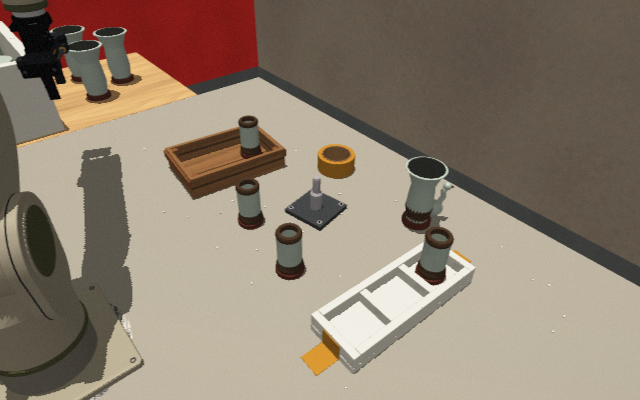

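The top view shows sleeves with rims near (291,247) and (374,259), the gauge plate near (323,186), the crate at left with its reject at (182,173), the tray at right with the packed sleeve at (472,168), the tape at (280,117) and the vase at (412,103). The side view confirms that the two free pockets are the near ones (−x end).

Run:
```python
import cv2,numpy as np
t=cv2.imread("pics/top0.png"); 
a=cv2.resize(t[155:275,270:400],None,fx=5,fy=5,interpolation=cv2.INTER_NEAREST)
cv2.imwrite("pics/crop1.png",a)
for (u,v) in [(291,247),(283,247),(374,259),(362,255),(323,183),(310,200),(350,230),(460,255),(195,230),(182,173)]: print(u,v,t[v,u].tolist(), cv2.cvtColor(t[v:v+1,u:u+1],cv2.COLOR_BGR2HSV)[0,0])
```

```text
291 247 [103, 116, 122] [ 21  40 122]
283 247 [54, 59, 56] [48 22 59]
374 259 [101, 112, 120] [ 17  40 120]
362 255 [50, 55, 54] [36 23 55]
323 183 [152, 151, 158] [176  11 158]
310 200 [60, 57, 60] [150  13  60]
350 230 [103, 114, 124] [ 16  43 124]
460 255 [164, 175, 182] [ 18  25 182]
195 230 [26, 45, 67] [ 14 156  67]
182 173 [53, 59, 55] [50 26 59]
```
View pics/crop1.png

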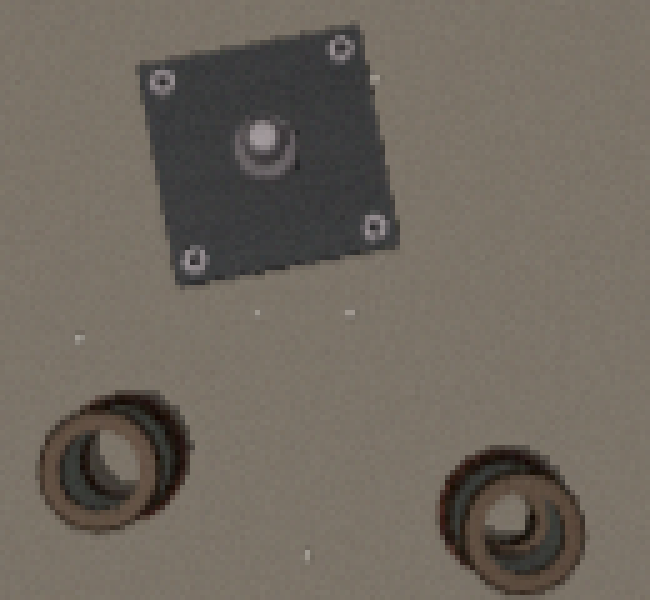

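The 5x crop shows the rims as brown rings: centres near (99,470) and (525,534) in the crop, radius about 60 (26 mm). The pilot tip is at (264,136), and the plate is dark with corners such as (138,65) and (398,246).

Create h.py:
```python
import cv2,numpy as np
def ray(c,u,v,z):
    P=np.array(c["pose"]);d=P[:3,:3]@np.array([(u-c["cx"])/c["fx"],(v-c["cy"])/c["fy"],1]);o=P[:3,3]
    return o+d*(z-o[2])/d[2]
def proj(c,p):
    P=np.array(c["pose"]);q=P[:3,:3].T@(np.array(p)-P[:3,3]);return np.array([c["fx"]*q[0]/q[2]+c["cx"],c["fy"]*q[1]/q[2]+c["cy"]])
def circ(img,u,v,r,w=22,k=8):
    x0,y0=int(u-w),int(v-w);g=cv2.cvtColor(img[y0:y0+2*w,x0:x0+2*w],cv2.COLOR_RGB2GRAY)
    g=cv2.GaussianBlur(cv2.resize(g,None,fx=k,fy=k,interpolation=cv2.INTER_CUBIC),(0,0),3)
    h=cv2.HoughCircles(g,cv2.HOUGH_GRADIENT,1,200,param1=60,param2=8,minRadius=int(k*(r-1.5)),maxRadius=int(k*(r+1.5)))[0][0]
    return (h[0]+.5)/k-.5+x0,(h[1]+.5)/k-.5+y0,h[2]/k
```

Run:
```python
from h import *; from bench import r
c=r.camera("top");im=c["img"];np.set_printoptions(precision=4,suppress=True)
for n,u,v in (("A(left)",289.4,248.6),("B(right)",374.6,261.4),("packed",472,168),("rej",182,173)):
    z=.11+{"packed":.016,"rej":.01}.get(n,0)
    R=c["fx"]*.026/(.98-z); q=circ(im,u,v,R); print(n,q,"exp r",R,ray(c,q[0],q[1],z))
g=cv2.cvtColor(im,cv2.COLOR_RGB2GRAY);
m=np.zeros_like(g);s=np.s_[150:225,290:360];m[s]=(g[s]<85)
cs=max(cv2.findContours(m,0,1)[0],key=cv2.contourArea);rc=cv2.minAreaRect(cs);b=np.array([ray(c,*p,.012) for p in cv2.boxPoints(rc)])
print("plate",rc,b.mean(0),np.linalg.norm(b[0]-b[1]),np.linalg.norm(b[2]-b[1]))
s=np.s_[172:190,313:332];sub=g[s];ys,xs=np.nonzero(sub>140);print("tip",xs.mean()+313,ys.mean()+172,len(xs),ray(c,xs.mean()+313,ys.mean()+172,.099))
m=np.zeros_like(g);s=np.s_[138:295,428:492];m[s]=g[s]>135
m=cv2.morphologyEx(m,cv2.MORPH_CLOSE,np.ones((5,5)))
cs=max(cv2.findContours(m,0,1)[0],key=cv2.contourArea);rc=cv2.minAreaRect(cs);b=np.array([ray(c,*p,.045) for p in cv2.boxPoints(rc)]);print("tray",rc,b,b.mean(0),np.linalg.norm(b[0]-b[1]),np.linalg.norm(b[2]-b[1]))
hsv=cv2.cvtColor(im,cv2.COLOR_RGB2HSV);m=np.zeros_like(g);s=np.s_[140:285,135:245];m[s]=hsv[s][:,:,1]>110
m=cv2.morphologyEx(m,cv2.MORPH_CLOSE,np.ones((5,5)))
cs=max(cv2.findContours(m,0,1)[0],key=cv2.contourArea);rc=cv2.minAreaRect(cs);b=np.array([ray(c,*p,.06) for p in cv2.boxPoints(rc)]);print("crate",rc,b,b.mean(0),np.linalg.norm(b[0]-b[1]),np.linalg.norm(b[2]-b[1]))
# side view tip
d=r.camera("side")
for n,p in (("tip",ray(c,322.4,181.8,.099)),("A",ray(c,289.4,248.6,.11)),("B",ray(c,374.6,261.4,.11))): print(n,"side px",proj(d,p))
t=d["img"][:,:,::-1];cv2.imwrite("pics/crop2.png",cv2.resize(t[160:290,225:355],None,fx=4.6,fy=4.6,interpolation=cv2.INTER_NEAREST))
```

```text
A(left) (np.float32(294.375), np.float32(245.75), np.float32(12.8625)) exp r 12.0016400154855 [0.471  0.0729 0.11  ]
B(right) (np.float32(370.5), np.float32(257.125), np.float32(13.2875)) exp r 12.0016400154855 [ 0.4498 -0.0913  0.11  ]
packed (np.float32(472.875), np.float32(166.875), np.float32(12.725)) exp r 12.22649509774284 [ 0.6459 -0.3052  0.126 ]Traceback (most recent call last):
  File "<stdin>", line 5, in <module>
  File "h.py", line 10, in circ
    h=cv2.HoughCircles(g,cv2.HOUGH_GRADIENT,1,200,param1=60,param2=8,minRadius=int(k*(r-1.5)),maxRadius=int(k*(r+1.5)))[0][0]
      ~~~~~~~~~~~~~~~~~~~~~~~~~~~~~~~~~~~~~~~~~~~~~~~~~~~~~~~~~~~~~~~~~~~~~~~~~~~~~~~~~~~~~~~~~~~~~~~~~~~~~~~~~~~~~~~~~^^^
TypeError: 'NoneType' object is not subscriptable
```

Run:
```python
from h import *; from bench import r
c=r.camera("top");im=c["img"];np.set_printoptions(precision=4,suppress=True)
for n,u,v,z in (("A",289.4,248.6,.11),("B",374.6,261.4,.11),("rej",182,173,.12),("packed",472.5,167.5,.126)): print(n,ray(c,u,v,z))
g=cv2.cvtColor(im,cv2.COLOR_RGB2GRAY);hsv=cv2.cvtColor(im,cv2.COLOR_RGB2HSV)
def rect(n,m,s,z,k):
    M=np.zeros_like(g);M[s]=m[s];M=cv2.morphologyEx(M,cv2.MORPH_OPEN,np.ones((3,3)))
    M=cv2.morphologyEx(M,cv2.MORPH_CLOSE,np.ones((k,k)))
    cs=max(cv2.findContours(M,0,1)[0],key=cv2.contourArea);rc=cv2.minAreaRect(cs);b=np.array([ray(c,*p,z) for p in cv2.boxPoints(rc)])
    print(n,np.round(cv2.boxPoints(rc),1).tolist(),b[:,:2].tolist(),b.mean(0),np.linalg.norm(b[0]-b[1]),np.linalg.norm(b[2]-b[1]))
rect("plate",(g<85)*1,np.s_[150:225,290:360],.012,5)
rect("tray",(g>135)*1,np.s_[138:295,430:492],.045,9)
rect("crate",(hsv[:,:,1]>110)*1,np.s_[140:285,135:245],.06,5)
s=np.s_[172:190,313:332];ys,xs=np.nonzero(g[s]>140);print("tip",xs.mean()+313,ys.mean()+172,len(xs),ray(c,xs.mean()+313,ys.mean()+172,.099))
d=r.camera("side")
for n,p in (("tip",ray(c,322.4,181.8,.099)),("A",ray(c,289.4,248.6,.11)),("B",ray(c,374.6,261.4,.11))): print(n,"side px",proj(d,p),"crop",(proj(d,p)-[225,160]+.5)*4.6)
cv2.imwrite("pics/crop2.png",cv2.resize(d["img"][160:290,225:355,::-1],None,fx=4.6,fy=4.6,interpolation=cv2.INTER_NEAREST))
```

```text
A [0.4647 0.0835 0.11  ]
B [ 0.4409 -0.1002  0.11  ]
rej [0.6239 0.32   0.12  ]
packed [ 0.6446 -0.3044  0.126 ]
plate [[296.70001220703125, 167.60000610351562], [341.70001220703125, 159.39999389648438], [349.79998779296875, 203.89999389648438], [304.79998779296875, 212.10000610351562]] [[0.6547270486210971, 0.0813803582657594], [0.6764465370381932, -0.0278296083794609], [0.568446112681356, -0.049020172236069304], [0.5468019056119011, 0.05931985623429316]] [0.6116 0.016  0.012 ] 0.1113487898081991 0.11005967316786797
tray [[433.79998779296875, 287.5], [438.5, 143.39999389648438], [488.70001220703125, 145.0], [484.0, 289.1000061035156]] [[0.3786534704562808, -0.24249883836942587], [0.7122569996522373, -0.2533969004477752], [0.710003202959878, -0.369961072083846], [0.3773526014091468, -0.35638860801529265]] [ 0.5446 -0.3056  0.045 ] 0.33378148907490507 0.11658595845441191
crate [[142.39999389648438, 266.5], [158.6999969482422, 145.60000610351562], [241.89999389648438, 156.89999389648438], [225.60000610351562, 277.79998779296875]] [[0.4143228252909259, 0.42552374051652403], [0.6947307762354302, 0.4006891258483081], [0.6710973172903636, 0.20457346822137298], [0.39280927047387393, 0.23301281919646533]] [0.5432 0.3159 0.06  ] 0.2815055541878602 0.19753453254596623
tip 322.11764705882354 181.58823529411765 17 [0.6123 0.016  0.099 ]
tip side px [316.4136 177.3813] crop [422.8025  82.2542]
A side px [246.981  183.7447] crop [103.4124 111.5254]
B side px [288.3658 230.8716] crop [293.7825 328.3095]
```

View pics/crop2.png

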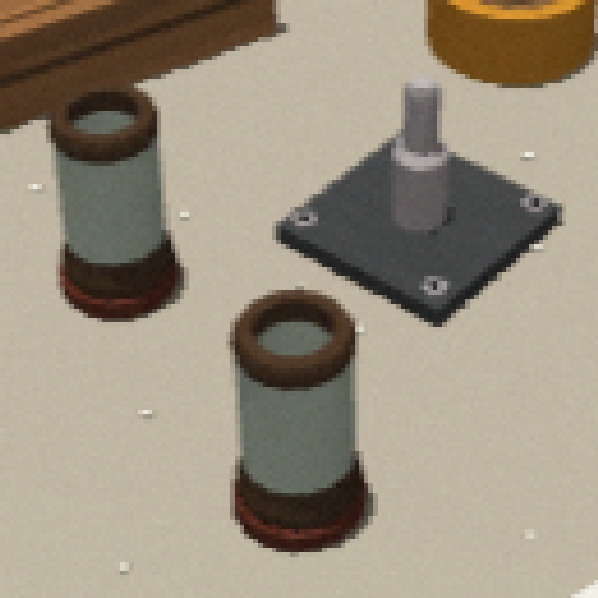

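The side crop shows rim centres at about (105,113) and (296,328) and the pin tip at (422,82). Each is within about 2 mm of the top-view prediction, so the positions hold. Gauge (0.612, 0.016), A (0.465, 0.083), B (0.441, −0.100).

Add to h.py:
```python
from scipy.spatial.transform import Rotation as Ro
def go(s,p):  # tool-axis shift from the current pose to world TCP p
    return np.round(Ro.from_quat(s["eef_rot"]).inv().apply(np.array(p)-s["ee_pos"]),4)
```

```text
(no output)
```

>>> {"op": "advance", "data": {
  "deltas": "-0.1 -0.09 0 0 0.087;-0.2 -0.18 0 0 0.087;-0.3 -0.27 0 0 0.087;-0.396 -0.367 0 0 0.087;-0.396 -0.367 0 0 0.087;-0.396 -0.367 0 0 0.087;-0.396 -0.367 0 0 0.087;-0.396 -0.367 0 0 0.087;-0.396 -0.367 0 0 0.087;-0.396 -0.367 0 0 0.087;-0.396 -0.367 0 0 0.087;-0.396 -0.367 0 0 0.087",
  "grip_n": 25
}}

```text
time: 1.45
ee_pos: [0.4666, 0.0788, 0.2448]
eef_rot: [0.202, 0.979, -0.0, 0.001]
ft_force: [0.2, 0.1, -0.9]
width: 0.0865
grip_force: 0.0
```

>>> {"op": "advance", "data": {
  "deltas": "0 0 0 0 0.087;0 0 0 0 0.087;0 0 0 0 0.087"
}}

```text
time: 1.75
ee_pos: [0.4646, 0.0858, 0.2445]
eef_rot: [0.196, 0.981, 0.0, -0.0]
ft_force: [-0.1, -0.3, 1.2]
width: 0.087
grip_force: 0.0
```

Run:
```python
from h import *; from bench import r
s=r.read_state();print(s["ee_pos"],s["joint_positions"],go(s,[.4647,.0835,.2]))
w=r.camera("wrist");cv2.imwrite("pics/w1.png",w["img"][:,:,::-1]);print(np.round(w["pose"],3).tolist(),w["fx"],proj(w,[.4647,.0835,.11]))
```

```text
[0.46464165 0.08575111 0.24448776] [-0.64807754 -0.02264855  0.36669147  1.86496085  0.00817245  1.29785558
  0.89162603] [-0.0009 -0.0021  0.0445]
[[0.386, 0.895, 0.225, 0.403], [0.923, -0.374, -0.094, 0.112], [0.0, 0.244, -0.97, 0.386], [0.0, 0.0, 0.0, 1.0]] 334.439605919175 [316.67066804 199.25672957]
```

View pics/w1.png

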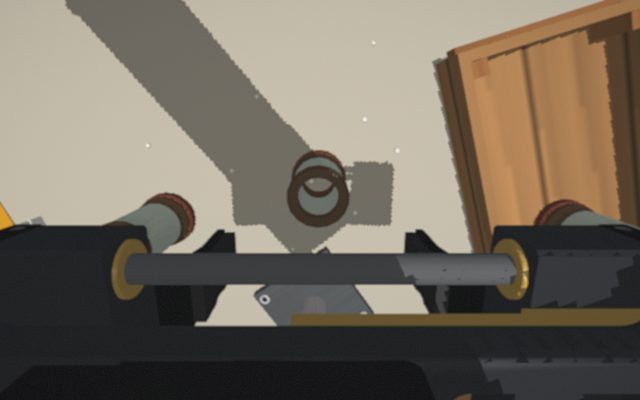

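The wrist view shows sleeve A's rim centre at about (319,196), against a predicted (317,199), so the tool is within about 2 mm. Descend and grip.

>>> {"op": "advance", "data": {
  "deltas": "0 -0.001 0.04 0 0.087;0 -0.001 0.08 0 0.087;0 -0.001 0.12 0 0.087;0 -0.001 0.15 0 0.087;0 -0.001 0.1665 0 0.087;0 -0.001 0.1665 0 0.087;0 -0.001 0.1665 0 0.087",
  "grip_n": 25
}}

```text
time: 2.5
ee_pos: [0.4648, 0.0841, 0.0785]
eef_rot: [0.197, 0.98, 0.0, 0.0]
ft_force: [0.6, -0.3, 1.1]
width: 0.0871
grip_force: 0.0
```

>>> {"op": "advance", "data": {
  "deltas": "0 0 0 0 0.045;0 0 0 0 0.045;0 0 0 0 0.045;0 0 0 0 0.045;0 0 0 0 0.045;0 0 0 0 0.045",
  "grip_n": 25
}}

```text
time: 3.1
ee_pos: [0.4648, 0.0837, 0.0782]
eef_rot: [0.198, 0.98, 0.0, 0.0]
ft_force: [0.4, 1.0, 1.9]
width: 0.0521
grip_force: 25.0
```

>>> {"op": "advance", "data": {
  "deltas": "0 0 -0.03 0 0.045;0 0 -0.07 0 0.045;0 0 -0.11 0 0.045;0 0 -0.13 0 0.045;-0.04 -0.001 -0.13 0 0.045;-0.08 -0.003 -0.13 0 0.045;-0.12 -0.004 -0.13 0 0.045;-0.15 -0.005 -0.13 0 0.045;-0.162 -0.005 -0.13 0 0.045;-0.162 -0.005 -0.13 0 0.045;-0.162 -0.005 -0.13 0 0.045;-0.162 -0.005 -0.13 0 0.045",
  "grip_n": 25
}}

```text
time: 4.3
ee_pos: [0.6112, 0.0169, 0.2078]
eef_rot: [0.197, 0.98, 0.0, -0.0]
ft_force: [0.8, 0.9, -2.9]
width: 0.0524
grip_force: 25.0
```

Run:
```python
from h import *; from bench import r
s=r.read_state();p=s["ee_pos"];print(s["ee_pos"],go(s,[.612,.016,p[2]]))
c=r.camera("top");d=r.camera("side");zb=p[2]-.078
for n,q in (("top",c),("side",d)): print(n,"rim",proj(q,[p[0],p[1],zb+.11]),"foot",proj(q,[p[0],p[1],zb]),"tip",proj(q,[.612,.016,.099]))
a=cv2.resize(c["img"][130:230,270:370,::-1],None,fx=4,fy=4,interpolation=cv2.INTER_NEAREST)
b=cv2.resize(d["img"][85:235,265:365,::-1],None,fx=4,fy=4,interpolation=cv2.INTER_NEAREST)
cv2.imwrite("pics/g1.png",np.hstack([np.vstack([a,np.zeros((200,400,3),np.uint8)]),b]))
```

```text
[0.61121573 0.01688886 0.20783158] [-0.0011 -0.0005 -0.    ]
top rim [319.28939722 174.02995963] foot [321.22895792 180.51846495] tip [322.09578106 181.70128782]
side rim [316.61989769 123.60352143] foot [315.96384352 166.24498086] tip [316.29501025 177.21984271]
```

View pics/g1.png

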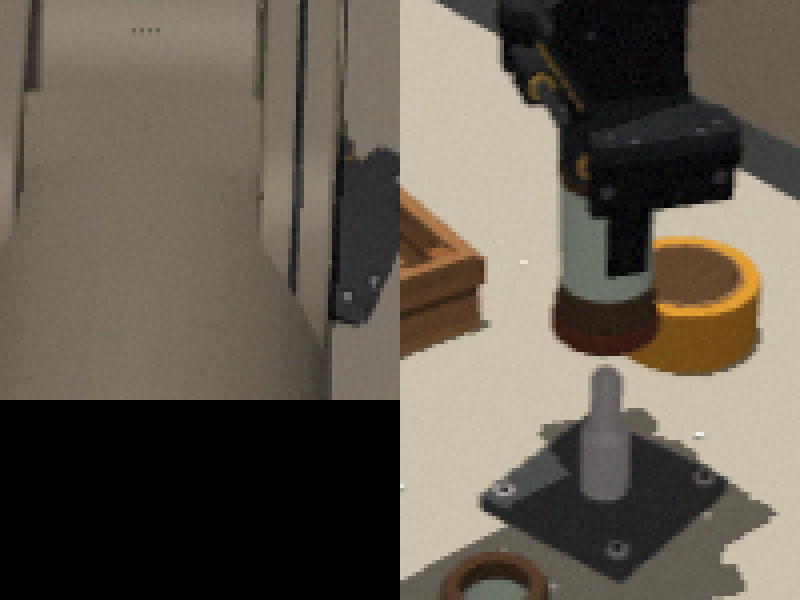

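The picture shows the foot centred over the pin: foot at columns 553–658 of the crop and pin at 581–630, both with centre about 605.5. Descend onto the pilot and stop above the tight-stop height.

>>> {"op": "advance", "data": {
  "deltas": "-0.0005 -0.0005 0.01 0 0.045;-0.0005 -0.0005 0.03 0 0.045;-0.0005 -0.0005 0.045 0 0.045;-0.0005 -0.0005 0.055 0 0.045;-0.0005 -0.0005 0.06 0 0.045;-0.0005 -0.0005 0.065 0 0.045;-0.0005 -0.0005 0.07 0 0.045;-0.0005 -0.0005 0.074 0 0.045;-0.0005 -0.0005 0.078 0 0.045;-0.0005 -0.0005 0.078 0 0.045;-0.0005 -0.0005 0.078 0 0.045",
  "grip_n": 25
}}

```text
time: 5.5
ee_pos: [0.6124, 0.0155, 0.1301]
eef_rot: [0.198, 0.98, 0.0, 0.0]
ft_force: [-0.0, 0.0, -3.2]
width: 0.0522
grip_force: 25.0
```

>>> {"op": "advance", "data": {
  "deltas": "0 0 0.002 0 0.045;0 0 0.004 0 0.045;0 0 0.006 0 0.045;0 0 0.007 0 0.045;0 0 0.008 0 0.045;0 0 0.008 0 0.045",
  "grip_n": 25
}}

```text
time: 6.1
ee_pos: [0.6123, 0.0155, 0.1219]
eef_rot: [0.198, 0.98, 0.0, -0.0]
ft_force: [-0.4, 0.1, -3.3]
width: 0.0519
grip_force: 25.0
```

>>> {"op": "advance", "data": {
  "deltas": "0 0 0.001 0 0.045;0 0 0.002 0 0.045;0 0 0.003 0 0.045;0 0 0.004 0 0.045;0 0 0.005 0 0.045;0 0 0.005 0 0.045",
  "grip_n": 25
}}

```text
time: 6.7
ee_pos: [0.6122, 0.0156, 0.1169]
eef_rot: [0.198, 0.98, 0.0, -0.0]
ft_force: [0.6, -0.3, -3.1]
width: 0.0523
grip_force: 25.0
```

No force and already 7 mm past the tight stop, so A is good so far. Continue down to the plate.

>>> {"op": "advance", "data": {
  "deltas": "0 0 0.004 0 0.045;0 0 0.008 0 0.045;0 0 0.012 0 0.045;0 0 0.016 0 0.045;0 0 0.02 0 0.045;0 0 0.023 0 0.045;0 0 0.024 0 0.045;0 0 0.025 0 0.045;0 0 0.0255 0 0.045;0 0 0.026 0 0.045;0 0 0.0265 0 0.045;0 0 0.0265 0 0.045",
  "grip_n": 25
}}

```text
time: 7.9
ee_pos: [0.6123, 0.0156, 0.0905]
eef_rot: [0.198, 0.98, 0.0, 0.0]
ft_force: [0.4, -0.6, -2.5]
width: 0.0522
grip_force: 25.0
```

>>> {"op": "advance", "data": {
  "deltas": "0 0 0.0003 0 0.045;0 0 0.0006 0 0.045;0 0 0.0009 0 0.045;0 0 0.0012 0 0.045;0 0 0.0012 0 0.045",
  "grip_n": 25
}}

```text
time: 8.4
ee_pos: [0.6125, 0.0156, 0.0902]
eef_rot: [0.198, 0.98, 0.0, 0.0]
ft_force: [-3.3, -0.3, 7.0]
width: 0.0521
grip_force: 25.0
```

Contact with the plate at TCP z 0.0902, exactly the seat height, so A is good and goes to the tray's near pocket.

>>> {"op": "advance", "data": {
  "deltas": "0 0 -0.01 0 0.045;0 0 -0.03 0 0.045;0 0 -0.06 0 0.045;0 0 -0.1 0 0.045;0 0 -0.125 0 0.045;0 0 -0.125 0 0.045",
  "grip_n": 25
}}

```text
time: 9.0
ee_pos: [0.6143, 0.0153, 0.2188]
eef_rot: [0.198, 0.98, 0.001, 0.003]
ft_force: [0.2, -1.0, -3.2]
width: 0.0521
grip_force: 25.0
```

>>> {"op": "advance", "data": {
  "deltas": "0.004 -0.03 0 0 0.045;0.008 -0.075 0 0 0.045;0.012 -0.12 0 0 0.045;0.017 -0.165 0 0 0.045;0.022 -0.21 0 0 0.045;0.027 -0.255 0 0 0.045;0.032 -0.3 0 0 0.045;0.035 -0.335 0 0 0.045;0.037 -0.36 0 0 0.045;0.037 -0.36 0 0 0.045;0.037 -0.36 0 0 0.045;0.037 -0.36 0 0 0.045",
  "grip_n": 25
}}

```text
time: 10.2
ee_pos: [0.4392, -0.3008, 0.2137]
eef_rot: [0.197, 0.98, 0.0, -0.0]
ft_force: [0.3, -0.1, -3.6]
width: 0.052
grip_force: 25.0
```

Run:
```python
from h import *; from bench import r
s=r.read_state();print(s["ee_pos"],s["joint_positions"],go(s,[.4386,-.302,.0945]))
```

```text
[ 0.43916954 -0.3008245   0.21366203] [-0.11325154  0.16216288  0.70001101  1.78041957 -0.11050073  1.23958072
  1.79093988] [-0.     -0.0014  0.1192]
```

>>> {"op": "advance", "data": {
  "deltas": "0 -0.0014 0.015 0 0.045;0 -0.0014 0.04 0 0.045;0 -0.0014 0.065 0 0.045;0 -0.0014 0.085 0 0.045;0 -0.0014 0.1 0 0.045;0 -0.0014 0.11 0 0.045;0 -0.0014 0.115 0 0.045;0 -0.0014 0.117 0 0.045;0 -0.0014 0.118 0 0.045;0 -0.0014 0.1185 0 0.045;0 -0.0014 0.119 0 0.045;0 -0.0014 0.119 0 0.045",
  "grip_n": 25
}}

```text
time: 11.4
ee_pos: [0.4383, -0.3034, 0.0956]
eef_rot: [0.198, 0.98, 0.0, 0.0]
ft_force: [-0.2, -0.3, -2.8]
width: 0.0522
grip_force: 25.0
```

>>> {"op": "advance", "data": {
  "deltas": "0 0 0.0003 0 0.045;0 0 0.0006 0 0.045;0 0 0.0009 0 0.045;0 0 0.0009 0 0.045",
  "grip_n": 25
}}

```text
time: 11.8
ee_pos: [0.4382, -0.3033, 0.0943]
eef_rot: [0.198, 0.98, 0.0, -0.0]
ft_force: [-0.2, 0.3, -2.8]
width: 0.0522
grip_force: 25.0
```

>>> {"op": "advance", "data": {
  "deltas": "0 0 0.0003 0 0.045;0 0 0.0006 0 0.045;0 0 0.0006 0 0.045",
  "grip_n": 25
}}

```text
time: 12.1
ee_pos: [0.4383, -0.3034, 0.0942]
eef_rot: [0.198, 0.98, 0.0, 0.0]
ft_force: [-2.3, 2.3, 4.6]
width: 0.052
grip_force: 25.0
```

>>> {"op": "advance", "data": {
  "deltas": "0 0 0 0 0.06;0 0 0 0 0.07;0 0 0 0 0.087;0 0 0 0 0.087;0 0 0 0 0.087;0 0 -0.02 0 0.087;0 0 -0.06 0 0.087;0 0 -0.1 0 0.087;0 0 -0.14 0 0.087;0 0 -0.15 0 0.087",
  "grip_n": 25
}}

```text
time: 13.1
ee_pos: [0.4395, -0.3045, 0.248]
eef_rot: [0.198, 0.98, -0.0, 0.003]
ft_force: [1.0, -0.6, -0.3]
width: 0.0867
grip_force: 0.0
```

>>> {"op": "advance", "data": {
  "deltas": "0.02 0.04 0 0 0.087;0.036 0.085 0 0 0.087;0.054 0.13 0 0 0.087;0.076 0.175 0 0 0.087;0.076 0.188 0 0 0.087;0.076 0.188 0 0 0.087;0.076 0.188 0 0 0.087;0.076 0.188 0 0 0.087",
  "grip_n": 25
}}

```text
time: 13.9
ee_pos: [0.4407, -0.1023, 0.2436]
eef_rot: [0.199, 0.98, -0.0, -0.0]
ft_force: [-0.4, -0.6, 0.5]
width: 0.087
grip_force: 0.0
```

Run:
```python
from h import *; from bench import r
s=r.read_state();print(s["ee_pos"],go(s,[.4409,-.1002,.078]))
w=r.camera("wrist");d=r.camera("side");t=r.camera("top")
print("wrist pred",proj(w,[.4409,-.1002,.11]))
cv2.imwrite("pics/w2.png",np.hstack([w["img"][100:260,220:420],d["img"][240:400,290:490],t["img"][180:340,400:600]])[:,:,::-1])
```

```text
[ 0.44071838 -0.102251    0.24359103] [0.0006 0.002  0.1656]
wrist pred [321.4677688 197.6719886]
```

View pics/w2.png

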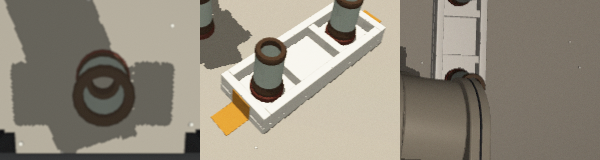

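Sleeve A stands upright in the near pocket (side view). Wrist view shows B's rim at about (324,197), against a predicted (321,198). Descend and grip B.

>>> {"op": "advance", "data": {
  "deltas": "0.0006 0.0025 0.04 0 0.087;0.0006 0.0025 0.08 0 0.087;0.0006 0.0025 0.12 0 0.087;0.0006 0.0025 0.15 0 0.087;0.0006 0.0025 0.1655 0 0.087;0.0006 0.0025 0.1655 0 0.087;0.0006 0.0025 0.1655 0 0.087",
  "grip_n": 25
}}

```text
time: 14.75
ee_pos: [0.4416, -0.0985, 0.0788]
eef_rot: [0.198, 0.98, -0.0, 0.0]
ft_force: [0.5, -0.4, 0.9]
width: 0.087
grip_force: 0.0
```

>>> {"op": "advance", "data": {
  "deltas": "0 0 0 0 0.045;0 0 0 0 0.045;0 0 0 0 0.045;0 0 0 0 0.045;0 0 0 0 0.045;0 0 0 0 0.045",
  "grip_n": 25
}}

```text
time: 15.35
ee_pos: [0.4414, -0.0982, 0.0784]
eef_rot: [0.198, 0.98, -0.0, 0.0]
ft_force: [-1.2, -2.3, 2.3]
width: 0.0507
grip_force: 24.8
```

Run:
```python
from h import *; from bench import r
s=r.read_state();print(s["ee_pos"],go(s,[.6123,.0156,.2082]))
```

```text
[ 0.44139644 -0.09818809  0.07841911] [-0.1135  0.1711 -0.1298]
```

>>> {"op": "advance", "data": {
  "deltas": "0 0 0 0 0.045;0 0 0 0 0.045",
  "grip_n": 25
}}

```text
time: 15.55
ee_pos: [0.4414, -0.0982, 0.0784]
eef_rot: [0.198, 0.98, -0.0, 0.0]
ft_force: [-0.7, -1.7, 2.9]
width: 0.0504
grip_force: 24.8
```

>>> {"op": "advance", "data": {
  "deltas": "0 0 -0.03 0 0.045;0 0 -0.07 0 0.045;0 0 -0.11 0 0.045;0 0 -0.13 0 0.045;-0.03 0.04 -0.13 0 0.045;-0.06 0.08 -0.13 0 0.045;-0.085 0.12 -0.13 0 0.045;-0.105 0.155 -0.13 0 0.045;-0.1135 0.171 -0.13 0 0.045;-0.1135 0.171 -0.13 0 0.045;-0.1135 0.171 -0.13 0 0.045;-0.1135 0.171 -0.13 0 0.045",
  "grip_n": 25
}}

```text
time: 16.75
ee_pos: [0.6115, 0.0146, 0.208]
eef_rot: [0.198, 0.98, -0.0, -0.0]
ft_force: [-0.0, -0.0, -4.1]
width: 0.0506
grip_force: 24.8
```

Run:
```python
from h import *; from bench import r
s=r.read_state();p=s["ee_pos"];print(s["ee_pos"],s["width"],go(s,[.6123,.0156,p[2]]))
d=r.camera("side")
cv2.imwrite("pics/g2.png",cv2.resize(d["img"][85:235,265:365,::-1],None,fx=4,fy=4,interpolation=cv2.INTER_NEAREST))
```

```text
[0.61145873 0.01458043 0.20799699] 0.05059226383029352 [-0.0004  0.0013 -0.    ]
```

View pics/g2.png

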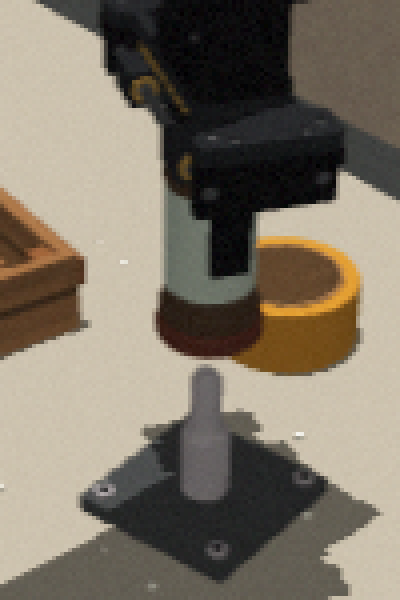

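The foot spans columns 157–263 (centre 210) and the pin 181–231 (centre 206). So B sits about 2 mm off along the tool's x. Correct by dx=+0.002 and dy=+0.0013, then descend.

>>> {"op": "advance", "data": {
  "deltas": "0.002 0.0013 0.005 0 0.045;0.002 0.0013 0.02 0 0.045;0.002 0.0013 0.035 0 0.045;0.002 0.0013 0.05 0 0.045;0.002 0.0013 0.058 0 0.045;0.002 0.0013 0.064 0 0.045;0.002 0.0013 0.068 0 0.045;0.002 0.0013 0.071 0 0.045;0.002 0.0013 0.074 0 0.045;0.002 0.0013 0.076 0 0.045;0.002 0.0013 0.077 0 0.045;0.002 0.0013 0.077 0 0.045",
  "grip_n": 25
}}

```text
time: 18.0
ee_pos: [0.6109, 0.0177, 0.1314]
eef_rot: [0.198, 0.98, 0.0, 0.0]
ft_force: [0.7, -0.8, -4.9]
width: 0.0504
grip_force: 24.8
```

>>> {"op": "advance", "data": {
  "deltas": "0 0 0.001 0 0.045;0 0 0.002 0 0.045;0 0 0.003 0 0.045;0 0 0.004 0 0.045;0 0 0.005 0 0.045;0 0 0.005 0 0.045",
  "grip_n": 25
}}

```text
time: 18.6
ee_pos: [0.6109, 0.0177, 0.1262]
eef_rot: [0.198, 0.98, 0.0, -0.0]
ft_force: [0.8, -0.3, -4.3]
width: 0.0508
grip_force: 24.8
```

>>> {"op": "advance", "data": {
  "deltas": "0 0 0.0005 0 0.045;0 0 0.001 0 0.045;0 0 0.0015 0 0.045;0 0 0.002 0 0.045;0 0 0.0025 0 0.045;0 0 0.0025 0 0.045",
  "grip_n": 25
}}

```text
time: 19.2
ee_pos: [0.6115, 0.0174, 0.1246]
eef_rot: [0.198, 0.98, 0.0, 0.001]
ft_force: [0.6, -1.3, 2.9]
width: 0.0504
grip_force: 24.8
```

>>> {"op": "advance", "data": {
  "deltas": "0 0 0.0003 0 0.045;0 0 0.0006 0 0.045;0 0 0.0006 0 0.045",
  "grip_n": 25
}}

```text
time: 19.5
ee_pos: [0.6116, 0.0174, 0.1243]
eef_rot: [0.198, 0.98, 0.0, 0.001]
ft_force: [-0.2, -1.4, 9.0]
width: 0.0506
grip_force: 24.8
```

It stopped with its underside 34 mm above the seat and a firm 9 N, so B is tight and goes to the crate's −x half.

>>> {"op": "advance", "data": {
  "deltas": "0 0 -0.01 0 0.045;0 0 -0.03 0 0.045;0 0 -0.06 0 0.045;0 0 -0.085 0 0.045;0 0 -0.095 0 0.045;0 0 -0.095 0 0.045",
  "grip_n": 25
}}

```text
time: 20.1
ee_pos: [0.6112, 0.0179, 0.2191]
eef_rot: [0.197, 0.98, 0.0, 0.001]
ft_force: [-0.2, -0.3, -4.6]
width: 0.0505
grip_force: 24.8
```

>>> {"op": "advance", "data": {
  "deltas": "0.02 0.02 0 0 0.045;0.05 0.048 0 0 0.045;0.08 0.076 0 0 0.045;0.11 0.104 0 0 0.045;0.14 0.132 0 0 0.045;0.17 0.16 0 0 0.045;0.2 0.188 0 0 0.045;0.225 0.212 0 0 0.045;0.242 0.228 0 0 0.045;0.242 0.228 0 0 0.045;0.242 0.228 0 0 0.045;0.242 0.228 0 0 0.045",
  "grip_n": 25
}}

```text
time: 21.3
ee_pos: [0.4764, 0.3201, 0.2172]
eef_rot: [0.198, 0.98, -0.001, -0.0]
ft_force: [0.6, 0.6, -3.9]
width: 0.0507
grip_force: 24.8
```

Run:
```python
from h import *; from bench import r
s=r.read_state();print(s["ee_pos"],go(s,[.477,.322,.0884]))
w=r.camera("wrist");d=r.camera("side");a=w["img"][:300];b=cv2.resize(d["img"][90:230,140:320],None,fx=2,fy=2)
o=np.zeros((580,640,3),np.uint8);o[:300]=a;o[300:580,:360]=b;cv2.imwrite("pics/c1.png",o[:,:,::-1])
```

```text
[0.47638582 0.32012906 0.2172266 ] [1.000e-04 2.200e-03 1.288e-01]
```

View pics/c1.png

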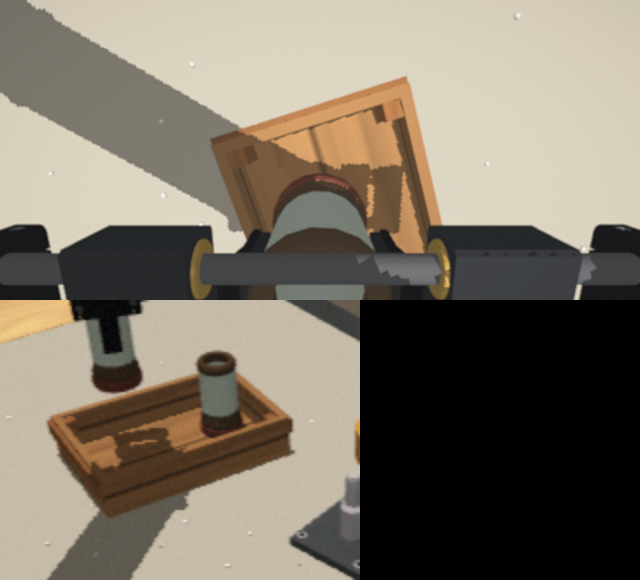

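Sleeve B hangs over the free −x half of the crate, with the foot between the long walls in the wrist view (columns 273–370 against walls at about 240 and 430). Lower gently.

>>> {"op": "advance", "data": {
  "deltas": "0 0.001 0.015 0 0.045;0 0.001 0.04 0 0.045;0 0.001 0.065 0 0.045;0 0.001 0.09 0 0.045;0 0.001 0.108 0 0.045;0 0.001 0.118 0 0.045;0 0.001 0.124 0 0.045;0 0.001 0.126 0 0.045;0 0.001 0.127 0 0.045;0 0.001 0.1275 0 0.045;0 0.001 0.128 0 0.045;0 0.001 0.128 0 0.045",
  "grip_n": 25
}}

```text
time: 22.6
ee_pos: [0.4767, 0.3226, 0.0906]
eef_rot: [0.198, 0.98, 0.0, 0.0]
ft_force: [-0.3, 0.5, -3.3]
width: 0.0506
grip_force: 24.8
```

>>> {"op": "advance", "data": {
  "deltas": "0 0 0.0003 0 0.045;0 0 0.0006 0 0.045;0 0 0.0009 0 0.045;0 0 0.0009 0 0.045",
  "grip_n": 25
}}

```text
time: 23.0
ee_pos: [0.4765, 0.3225, 0.0893]
eef_rot: [0.198, 0.98, 0.0, -0.0]
ft_force: [-0.2, -0.7, -3.4]
width: 0.0506
grip_force: 24.8
```

>>> {"op": "advance", "data": {
  "deltas": "0 0 0.0003 0 0.045;0 0 0.0006 0 0.045;0 0 0.0009 0 0.045;0 0 0.0012 0 0.045;0 0 0.0012 0 0.045",
  "grip_n": 25
}}

```text
time: 23.5
ee_pos: [0.4766, 0.3225, 0.0885]
eef_rot: [0.198, 0.98, 0.0, -0.0]
ft_force: [-2.4, -1.8, 2.6]
width: 0.0507
grip_force: 24.8
```

Floor contact. Release slowly, retreat straight up and check.

>>> {"op": "advance", "data": {
  "deltas": "0 0 0 0 0.06;0 0 0 0 0.07;0 0 0 0 0.087;0 0 0 0 0.087;0 0 0 0 0.087;0 0 -0.02 0 0.087;0 0 -0.06 0 0.087;0 0 -0.1 0 0.087;0 0 -0.14 0 0.087;0 0 -0.16 0 0.087;0 0 -0.16 0 0.087;0 0 -0.16 0 0.087",
  "grip_n": 25
}}

```text
time: 24.7
ee_pos: [0.4765, 0.3225, 0.2479]
eef_rot: [0.198, 0.98, 0.0, 0.0]
ft_force: [-0.8, -0.1, 1.5]
width: 0.087
grip_force: 0.0
```

Run:
```python
from h import *; from bench import r
s=r.read_state();print(s["ee_pos"],s["ft_force"])
cv2.imwrite("pics/end.png",r.camera("side")["img"][:,:,::-1])
```

```text
[0.47645863 0.32248646 0.24785092] [-0.78491949 -0.06163973  1.49438014]
```

View pics/end.png

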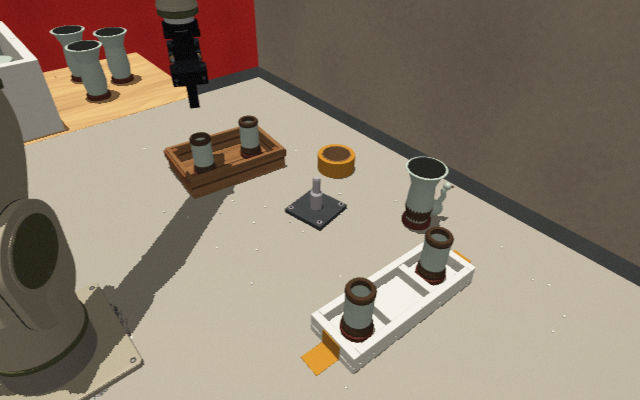

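The picture shows A upright in the near pocket (358,310) and B upright in the crate (202,152). The bystanders look unmoved and the gripper is clear.

```bash
python3 -c "
from bench import r
print(r.close_job())"
```

```text
the job is handed in; nothing more can be done
None
```

Job handed in at about 25 s: the good sleeve (left in the top view) stands in the tray's near pocket, and the tight one (right), stopped 34 mm above the plate, stands in the crate's −x half; the rest looked undisturbed.

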